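Push a row of gear blanks home on the loading rail and close the keeper

TASK

Gently push the row of four brass gear blanks along the loading rail from behind the last one, keeping the row together, until the first blank is fully against the end stop with no gaps in the row; then push the open keeper lever round by its thumb post until it lies fully closed across the rail behind the last blank. Only push, with the fingertips or the outside of the fingers: lift no blank off the rail, and leave the mallet, the spline shaft and the red gear cover where they lie.

Things in the scene. Friction and masses are not known exactly. Their poses are not given: they have to be found in the camera images.
- rail: fixed loading rail (all sizes in mm) 375 long, 76 wide: aluminium deck, a steel guide strip along each side, a dark steel stop block across one end. Origin: middle of its underside, on the mat (4 above the bench). x runs along the rail towards the end stop, y across, z up. Deck top at z = 16; guides 8 thick, inner faces at y = -23.5 and 23.5, tops at z = 26; deck from x = -185 (open end) to 190
- stop_face (a point): centre of the end stop's face that the first blank must meet, at x = 165, z = 28 in the rail's frame; the stop block is 25 thick and tops out at z = 46. With the row home the blanks' axes stand at rail x = 143, 99, 55 and 11, and the last blank's rear rim at x = -11
- blank1: first brass gear blank of the row, the one nearest the end stop: upright-axis disc 44 diameter, 24 tall, with bore and recessed top, about 0.26 kg (varies). It lies flat on the deck between the guides, 1.5 mm clear on each side, and stands 14 above them. Origin: centre of its underside
- blank2: second blank of the row, the same as blank1, touching it at the start (within about 0.5 mm)
- blank3: third blank of the row, the same
- blank4: last blank of the row, the same, farthest from the end stop: the one to push. Its rim starts 70 to 130 short of where it must end; the whole row needs about 2 to 6 N to slide
- keeper (a joint): angle a of the keeper lever (rad): 0 = closed, straight across the rail, against its limit; starts open at 1.7 to 2.3, opens to 2.4. It points from its pin along (-sin a, -cos a) in the rail's x, y: opening turns it clockwise from above, and at 1.57 it points away from the end stop. It stays where it is left; about 1 N at the post moves it. Closed, it stands 3 mm behind a row that is home
- keeper_pin (a point): top of the vertical pin on which the keeper turns, at x = -19, y = 34, z = 38 in the rail's frame, beside one guide. The keeper is a flat steel bar 72 long from the pin, 10 wide, 6 thick, its underside at rail z = 27 (1 above the guides), with a thumb post near its free end, 64 from the pin; closed, the post is over the other guide
- keeper_post (a point): centre of the top of the keeper's thumb post: a knurled upright steel cylinder 14 diameter, 26 tall above the bar, its top 59 above the rail's underside
- mallet: wooden mallet lying on the mat, leave alone: dark oak head 52 x 96 x 56 tall, handle 24 thick and 250 long. Origin: middle of the head's lower edge on the handle's side; the handle runs along its -x, the head's length along y
- shaft: steel spline shaft lying on the mat, leave alone: 22 diameter, 160 long along its x. Origin: under its middle
- cover: round red polymer gear cover lying on the mat, leave alone: 90 diameter, 33 tall. Origin: centre of its underside
- bin: fixed cast aluminium tilting bin on two steel brackets at the right-hand bench edge, far from the work: about 330 x 190, 190 tall. Origin: under its middle
Things that resemble listed ones, but are neither listed nor needed, are in the scene too. Leave any green look-alike of the blank3 alone.

How it is judged (in metres and radians):
On the way, in this order (a step that is already met when the one before it is completed fails the run):
1. the row is home: the first blank against the end stop and the others touching behind it, each within 3 mm of its place (x of blank1 in the frame of rail above 0.14 m and x of blank2 in the frame of rail above 0.096 m and x of blank3 in the frame of rail above 0.052 m and x of blank4 in the frame of rail above 0.008 m), for 0.2 s.
2. the keeper is closed behind the row, which is still home (all of step 1 and value of joint keeper below 0.06 rad), for 0.2 s.
At the end, for the whole second after the job is handed in: All four blanks lie flat in the rail at rest, each within 3 mm of its place in a row that touches the end stop without gaps; the keeper is within 0.06 rad of closed; mallet, shaft and cover are within 15 mm of where they lay (all of step 2 and y of blank1 in the frame of rail between -0.004 and 0.004 m and z of each of blank1, blank2, blank3, blank4 in the frame of rail below 0.019 m and angle between each of blank1, blank2, blank3, blank4's own z axis and vertical below 0.06 rad and y of blank2 in the frame of rail between -0.004 and 0.004 m and y of blank3 in the frame of rail between -0.004 and 0.004 m and y of blank4 in the frame of rail between -0.004 and 0.004 m and linear speed of each of blank1, blank2, blank3, blank4 below 0.01 m/s and distance of each of mallet, shaft, cover from where it was at the start of the episode below 0.015 m).
It fails at once if a blank is lifted more than 6 mm off the deck or tipped (z of any of blank1, blank2, blank3, blank4 in the frame of rail above 0.022 m or angle between any of blank1, blank2, blank3, blank4's own z axis and vertical above 0.3 rad).
It fails at once if the row is broken up: more than 8 mm of gap between neighbours (horizontal distance between blank1 and blank2 above 0.052 m or horizontal distance between blank2 and blank3 above 0.052 m or horizontal distance between blank3 and blank4 above 0.052 m).
It fails at once if a blank is shoved or squeezed by the fingers with more than 80 N (contact force between the fingers and blank1 above 80 N or contact force between the fingers and blank2 above 80 N or contact force between the fingers and blank3 above 80 N or contact force between the fingers and blank4 above 80 N).
It fails at once if the mallet, shaft or cover is moved more than 15 mm (distance of any of mallet, shaft, cover from where it was at the start of the episode above 0.015 m).
It also fails if it takes over 58 s, if anything falls off the work surface, if the arm or the gripper's body presses on something with over 40 N, if the wrist force passes 120 N, or if a joint passes its speed limit or range.

ROBOT

A 7-joint arm with a two-finger parallel gripper is mounted at the origin on the work surface. World frame = base frame: x ahead of the robot, y to its left, z up, the work surface at z = 0. Lengths are in mm, angles in rad, forces in N, time in s.
With the tool pointing down it reaches from about 400 to 850 mm from the base axis. Payload 4.5 kg.
Tool frame: the origin (TCP) lies at the very end of the fingers, on their centre line; the grasp point (between the pads) lies 19 mm behind it; z points along the fingers, y is the line along which they close (so a half turn about z gives the same grasp; the last joint's range is limited). The gripper opens to 85 mm and grips with 20 to 120 N. Pads are 22 mm wide; open, the fingers measure 114 mm over their backs; the gripper's body (76 mm by 85 mm) begins 54 mm behind the grasp point. The pads swing forward as they close: fully open they stand 13 mm farther back than shut.
Start: joints at [1.298, 0.689, -0.195, 1.565, 0.157, 0.902, -0.215], TCP at [188.785, -595.831, 231.317] pointing down, gripper open.
Joint ranges: [-3.01, 3.01], [-0.46, 2.08], [-1.47, 1.51], [0.13, 2.56], [-1, 4.14], [0.04, 2.09], [-2.66, 2.66]. Speed limits (rad/s): [2.57, 2.57, 3.14, 3.14, 3.14, 3.14, 3.14].

INTERFACE

Orientations are given as a rotation vector (axis times angle).
In Python, from workcell import manip gives the robot as it stands.
- The arm moves only by the tool drive_tool, never from a script. Its argument "steps" is a list that holds one entry, the list of rows, each a list of 6 numbers: the shift along the world's x, y, z in units of 0.4 m (1.0 is 0.4 m), then the turn, a rotation vector about the world's x, y, z in units of pi rad (1.0 is pi rad). In form: [[[tx, ty, tz, wx, wy, wz], ...]]. A call has 1 to 12 rows; each row is the pose to reach, as a shift and turn from the pose commanded when the call began, turning the shorter way round; what a row does not reach only later rows make up. A row lasts 1/12 s, in which the tool goes at most 41.7 mm and 7.16 degrees, less where a joint would pass 70% of its speed; a pose out of reach is approached as far as the arm can. A call with a number of a shift or a turn outside -1 to 1 is refused whole. A call with a gripper value outside its range is refused whole. "gripper" is the opening, from 0 (shut) to 1 (fully open), set as the call begins (left out, the last holds). The fingers move at their own pace and stop on an object; "squeeze" is the grip in N (left out, the last holds). Time passes only in rows, so rows that repeat a pose let the fingers close. It gives the time, the measured TCP pose, the force, the opening and the grip force at its end, in the units of the state.
- manip.state(): the state, without advancing time (a new reading comes with each control period).
- manip.read_camera(name): name is "side" or "top" or "wrist"; returns a dict with "frame" (384x512x3 uint8, red, green, blue), "camera_matrix" (3x3 intrinsics, pixels), "R" (3x3) and "t" (3): a world point X has camera coordinates R X + t. Camera axes: x right, y down, z forward; pixel columns grow to the right and rows downward; lengths in mm; the calibration is good to about 2 mm. A picture is of the moment at which its call begins. There is no depth.
- manip.finish_job(): hands the job in; it is judged then, once.
The state is a dict: "time_s": time; "qpos": joint angles; "qd": joint speeds; "effort": joint torques, N m; "position": TCP position; "tool_rot": TCP orientation; "force": force on the tool from outside, world axes, zero at the start; "moment": the same for the moment, N m; "gripper_width": opening from 0.0 (shut) to 1.0 (fully open); "grip_force": force on a finger pad.
Only numpy, scipy, OpenCV 4.12 (cv2) and the standard library are available. Lean on these libraries where they do the work, as an engineer would, in place of code of your own. Each camera call takes 0.05 s, during which the arm holds its last target. There are 200 camera calls.

## Working session

There is one attempt and no reset: what is moved stays moved. The work goes in short steps, Python scripts to look and compute and a tool call to move; the robot and the scene stay as the last step left them, time stands still between calls to the robot, and variables do not carry over. Pictures are saved under pics/ and viewed, at most 10 in all, crops included, and the job is handed in when it is done.

Besides the shell and the picture viewer there is one more tool, called after "Emit:" as name(argument=value, ...), one argument or row to a line, values as JSON. drive_tool: Moves the arm, as the interface text tells. Its arguments: {"type":"object","properties":{"steps":{"type":"array","items":{"type":"array","items":{"type":"array","items":{"type":"number","minimum":-1,"maximum":1}}}},"gripper":{"type":"number"},"squeeze":{"type":"number"}},"required":["steps"]}

```bash
mkdir -p pics; python3 - <<'E'
from workcell import manip
import cv2,numpy as np
s=manip.state();print({k:np.round(v,3).tolist() for k,v in s.items()})
for n in("top","side"):
    c=manip.read_camera(n);cv2.imwrite(f"pics/{n}0.png",cv2.resize(c["frame"][:,:,::-1],(800,600)));np.savez(f"{n}0.npz",**c)
    print(n,np.round(c["camera_matrix"],1).tolist(),np.round(c["R"],3).tolist(),np.round(c["t"],1).tolist())
E
```

```text
{'time_s': 0.0, 'qpos': [1.298, 0.69, -0.194, 1.566, 0.157, 0.903, -0.215], 'qd': [0.001, -0.001, -0.001, -0.001, 0.003, -0.0, 0.001], 'effort': [0.0, -53.961, -1.266, -15.855, 0.009, 0.009, 0.0], 'position': [188.49, -595.19, 230.46], 'tool_rot': [-3.103, -0.48, 0.001], 'force': [-0.117, -0.543, -0.253], 'moment': [0.014, -0.039, -0.012], 'grip_force': 0.0, 'gripper_width': 0.999}
top [[467.5, 0.0, 258.5], [0.0, 467.5, 191.5], [0.0, 0.0, 1.0]] [[-0.013, -1.0, 0.003], [-0.987, 0.013, -0.161], [0.161, -0.005, -0.987]] [-143.3, 463.7, 1602.0]
side [[430.6, 0.0, 253.8], [0.0, 430.6, 189.8], [0.0, 0.0, 1.0]] [[-0.901, -0.434, -0.002], [-0.226, 0.473, -0.851], [0.371, -0.766, -0.525]] [375.5, 246.3, 1025.1]
```

View pics/top0.png

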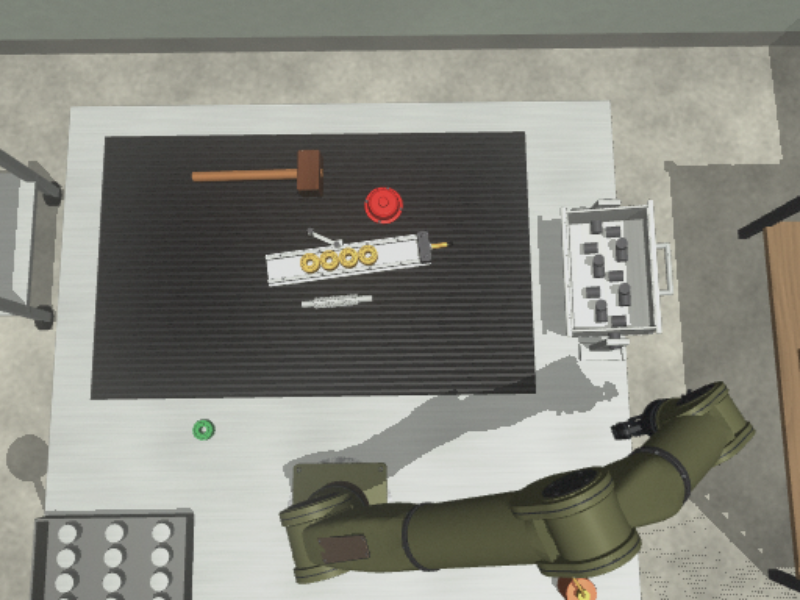

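View pics/side0.png

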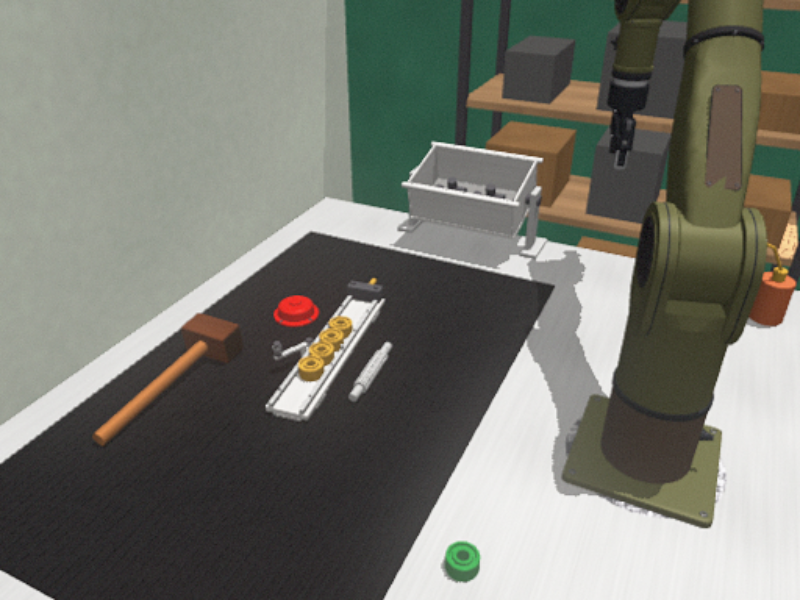

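Top view (800 px scale): the rail runs from (268,270) to the stop at (424,247). The blanks are at about x 310–368, the keeper pin is near (338,243) and its post near (310,232). Mallet and cover lie beyond the rail, the shaft on the near side.

```bash
cat > h.py <<'E'
import numpy as np,cv2
def ray(c,u,v,z):
    K,R,t=c["camera_matrix"],c["R"],c["t"]
    d=R.T@np.linalg.solve(K,[u,v,1.]);o=-R.T@t
    return (o+d*(z-o[2])/d[2])
def proj(c,X):
    p=c["camera_matrix"]@(c["R"]@np.asarray(X,float)+c["t"]);return p[:2]/p[2]
def brass(f):
    h=cv2.cvtColor(f,cv2.COLOR_RGB2HSV);return cv2.inRange(h,(14,110,70),(32,255,255))
E
python3 - <<'E'
from h import *
c=np.load("top0.npz");f=c["frame"]
m=brass(f);m[:,:180]=0;m[:,250:]=0;m[:140]=0;m[185:]=0
ys,xs=np.nonzero(m);print("brass bbox",xs.min(),xs.max(),ys.min(),ys.max(),len(xs))
r=cv2.minAreaRect(np.c_[xs,ys].astype(np.float32));b=cv2.boxPoints(r);print(r)
print("brass box z=40",[np.round(ray(c,*p,40)[:2],1).tolist() for p in b])
# rail
g=f.min(2);w=((g>110)&(f.max(2)-g.astype(int)<40)).astype(np.uint8)|(m>0)
w[:,:160]=0;w[:,290:]=0;w[:140]=0;w[188:]=0
w=cv2.morphologyEx(w,cv2.MORPH_OPEN,np.ones((5,5),np.uint8)) 
n,l,st,ce=cv2.connectedComponentsWithStats(w);i=1+st[1:,4].argmax();ys,xs=np.nonzero(l==i)
r=cv2.minAreaRect(np.c_[xs,ys].astype(np.float32));b=cv2.boxPoints(r);print(r)
print("rail box z=28",[np.round(ray(c,*p,28)[:2],1).tolist() for p in b])
cr=f[135:190,160:295];cv2.imwrite("pics/crop.png",cv2.resize(cr[:,:,::-1],(800,326),interpolation=cv2.INTER_CUBIC))
E
```

```text
brass bbox 192 240 157 174 429
((216.13270568847656, 165.48208618164062), (12.29366397857666, 48.77289962768555), 82.303955078125)
brass box z=40 [[567.8, 87.7], [589.4, -83.3], [545.2, -88.9], [523.8, 81.5]]
((253.6637725830078, 161.47816467285156), (19.62630844116211, 27.35788917541504), 82.40535736083984)
rail box z=28 [[601.8, -80.6], [613.9, -177.8], [542.6, -185.9], [530.7, -89.3]]
```

View pics/crop.png

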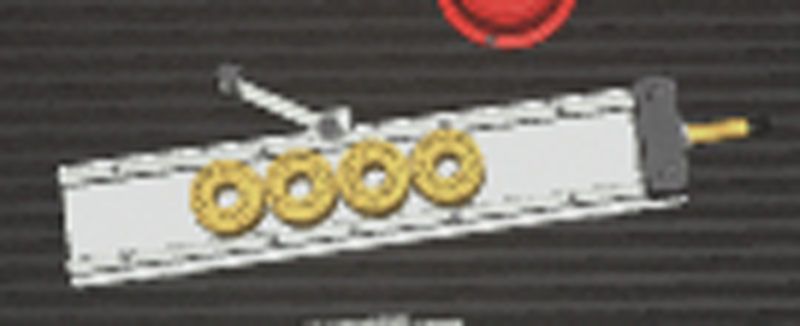

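The crop (5.93 px per image px, offset 160,135) shows the rail corners at (60,168), (72,285) and (688,203), and the stop at x 635–688. The keeper pin is at (330,125) and the post top at (228,78). The four blanks are centred at (228,198), (301,188), (374,178) and (447,167).

```bash
python3 - <<'E'
from h import *
c=np.load("top0.npz")
P=lambda x,y,z:ray(c,160+(x+.5)/5.926-.5,135+(y+.5)/5.926-.5,z)[:2]
pin=P(330,125,42);post=P(228,78,63)
bl=[P(x,y,44) for x,y in((447,167),(374,178),(301,188),(228,198))]
cor={(-185,38):P(60,170,20),(-185,-38):P(72,285,20),(190,-38):P(688,203,20)}
print("pin",pin,"post",post,np.linalg.norm(pin-post));print("bl",bl)
print("corners",cor, np.linalg.norm(cor[(-185,38)]-cor[(-185,-38)]),np.linalg.norm(cor[(190,-38)]-cor[(-185,-38)]))
src=np.array(list(cor)+[(-19,34)],float);dst=np.array(list(cor.values())+[pin])
A=src-src.mean(0);B=dst-dst.mean(0)
th=np.arctan2((A[:,0]*B[:,1]-A[:,1]*B[:,0]).sum(),(A*B).sum())
R=np.array([[np.cos(th),-np.sin(th)],[np.sin(th),np.cos(th)]]);o=dst.mean(0)-R@src.mean(0)
print("th",th,"o",o,"res",dst-(src@R.T+o))
for b in bl+[post,pin]:print("rail coords",R.T@(b-o))
d=R.T@(post-pin);print("keeper a",np.arctan2(-d[0],-d[1]))
np.savez("rail.npz",th=th,o=o)
# check vs side view
s=np.load("side0.npz")
W=lambda x,y,z:np.r_[R@[x,y]+o,z+4]
for q in((-185,38,16),(-185,-38,16),(190,-38,16),(-19,34,38),(165,0,46)):print(q,proj(s,W(*q))*1.5625)
E
```

```text
pin [591.62588671   2.30074016] post [615.78217819  60.79958318] 63.29013393377086
bl [array([564.60340281, -67.5736396 ]), array([558.44640896, -24.10658781]), array([552.90643822,  19.29847303]), array([547.37396746,  62.6447723 ])]
corners {(-185, 38): array([571.13054605, 167.23440072]), (-185, -38): array([500.41811662, 158.81348872]), (190, -38): array([ 546.01691229, -211.72900394])} 71.21207366032603 373.3376340976462
th -1.4429427149133067 o [559.63310533 -20.06152129] res [[-2.60386749 -1.03929272]
 [ 2.06338003  0.23021852]
 [-0.15241267  1.62692134]
 [ 0.69290013 -0.81784714]]
rail coords [47.75805811 -1.12833049]
rail coords [ 3.86073971 -1.69277889]
rail coords [-39.89641984  -1.65314461]
rail coords [-83.59434114  -1.61356399]
rail coords [-73.0417849   66.00101709]
rail coords [-18.10047962  34.58296452]
keeper a 2.09025825356706
(-185, 38, 16) [265.1359663  406.28057668]
(-185, -38, 16) [307.65580151 416.1619448 ]
(190, -38, 16) [384.88894643 298.83250527]
(-19, 34, 38) [309.21581115 339.74532617]
(165, 0, 46) [362.81093085 289.28077458]
```

Emit:
drive_tool(
  steps=[
    [[0.53,0.81,0,0,0,-0.057],[0.53,0.81,0,0,0,-0.057],[0.53,0.81,0,0,0,-0.057],[0.53,0.81,0,0,0,-0.057],[0.53,0.81,0,0,0,-0.057],[0.53,0.81,0,0,0,-0.057],[0.53,0.81,0,0,0,-0.057],[0.53,0.81,0,0,0,-0.057],[0.53,0.81,0,0,0,-0.057],[0.53,0.81,0,0,0,-0.057],[0.53,0.81,0,0,0,-0.057],[0.53,0.81,0,0,0,-0.057]],
  ],
  gripper=0,
)

```text
time_s: 1.1
position: [400.9, -271.3, 231.2]
tool_rot: [3.135, 0.204, -0.001]
force: [-0.3, -1.3, 0.5]
gripper_width: 0.003
grip_force: 0.0
```

Emit:
drive_tool(
  steps=[
    [[0.352,0.964,0,0,0,0],[0.352,0.964,0,0,0,0],[0.352,0.964,0,0,0,0],[0.352,0.964,0,0,0,0],[0.352,0.964,0,0,0,0],[0.352,0.964,0,0,0,0],[0.352,0.964,0,0,0,0],[0.352,0.964,0,0,0,0],[0.352,0.964,0,0,0,0],[0.352,0.964,0,0,0,0],[0.352,0.964,0,0,0,0],[0.352,0.964,0,0,0,0]],
  ],
)

```text
time_s: 2.1
position: [542.2, 114.1, 230.8]
tool_rot: [3.135, 0.203, -0.0]
force: [-0.2, -0.4, -0.9]
gripper_width: -0.002
grip_force: 0.0
```

```bash
python3 - <<'E'
from workcell import manip
from h import *
c=manip.read_camera("wrist");np.savez("w1.npz",**c);f=c["frame"].copy()
r=np.load("rail.npz");th=r["th"];o=r["o"];R=np.array([[np.cos(th),-np.sin(th)],[np.sin(th),np.cos(th)]])
W=lambda x,y,z:np.r_[R@[x,y]+o,z+4]
for q in((-185,38,16),(-185,-38,16),(-83.6,0,40),(-105.6,0,40),(-185,23.5,26),(-100,23.5,26),(-185,-23.5,26),(-100,-23.5,26)):
    p=proj(c,W(*q));print(q,p)
    if 0<p[0]<512 and 0<p[1]<384: cv2.drawMarker(f,tuple(int(v) for v in p.round()),(255,0,255),0,8,1)
cv2.imwrite("pics/w1.png",cv2.resize(f[:,:,::-1],(800,600)))
E
```

```text
(-185, 38, 16) [205.61909614 129.32142718]
(-185, -38, 16) [208.2849845  200.51950361]
(-83.6, 0, 40) [306.57739969 170.54764934]
(-105.6, 0, 40) [284.25944949 170.53150603]
(-185, 23.5, 26) [204.77927069 144.76227713]
(-100, 23.5, 26) [289.21754089 144.83080641]
(-185, -23.5, 26) [206.52031871 189.92251744]
(-100, -23.5, 26) [287.97549696 189.97599915]
```

View pics/w1.png

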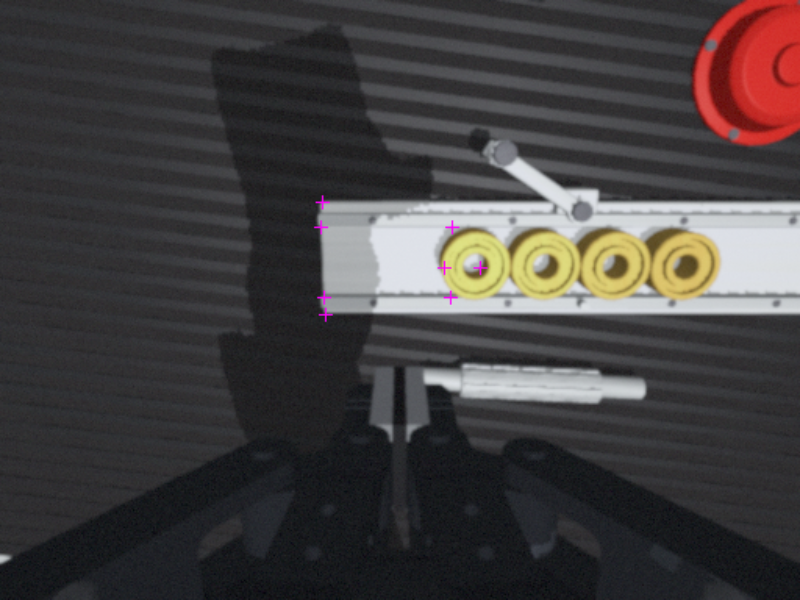

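The wrist view agrees with the estimated rail pose: markers fall on the rail end (322,200–315) and on blank4's centre (475,265). Descending behind the row.

Emit:
drive_tool(
  steps=[
    [[0,0,-0.1,0,0,0],[0,0,-0.2,0,0,0],[0,0,-0.3,0,0,0],[0,0,-0.38,0,0,0],[0,0,-0.43,0,0,0],[0,0,-0.46,0,0,0],[0,0,-0.48,0,0,0],[0,0,-0.495,0,0,0],[0,0,-0.505,0,0,0],[0,0,-0.505,0,0,0],[0,0,-0.505,0,0,0]],
  ],
)

```text
time_s: 3.07
position: [542.3, 113.8, 30.2]
tool_rot: [-3.135, -0.2, -0.003]
force: [-0.4, 0.5, 0.5]
gripper_width: -0.0
grip_force: 0.0
```

```bash
cat > look.py <<'E'
import sys
from workcell import manip
from h import *
n,cam=sys.argv[1:3]
s=manip.state();print(s["time_s"],np.round(s["position"],1),np.round(s["force"],1))
c=manip.read_camera(cam);np.savez(n+".npz",**c);f=c["frame"]
r=np.load("rail.npz");th=r["th"];o=r["o"];R=np.array([[np.cos(th),-np.sin(th)],[np.sin(th),np.cos(th)]])
print("tcp rail",R.T@(np.array(s["position"])[:2]-o))
x0,y0,x1,y1=map(int,sys.argv[3:7])
k=min(800/(x1-x0),600/(y1-y0))
cv2.imwrite(f"pics/{n}.png",cv2.resize(f[y0:y1,x0:x1,::-1],None,fx=k,fy=k,interpolation=cv2.INTER_CUBIC))
m=brass(f)
if cam=="top":
    m[:,:170]=0;m[:,271:]=0;m[:140]=0;m[185:]=0
    ys,xs=np.nonzero(m)
    q=np.array([R.T@(ray(c,x,y,42)[:2]-o) for x,y in zip(xs,ys)]);q=q[np.abs(q[:,1])<30]
    print("brass rail x range",np.percentile(q[:,0],[0,1,99,100]))
E
python3 look.py s1 top 160 120 300 200
```

```text
3.0667 [542.3 113.8  30.2] [-0.4  0.5  0.5]
tcp rail [-134.93960829   -0.17071923]
brass rail x range [-102.7228875   -98.82730413   64.58683322   66.51089659]
```

Emit:
drive_tool(
  steps=[
    [[0.0019,-0.0149,-0.004,0,0,0],[0.0035,-0.0273,-0.004,0,0,0],[0.0048,-0.0372,-0.004,0,0,0],[0.0061,-0.0471,-0.004,0,0,0],[0.0073,-0.057,-0.004,0,0,0],[0.0086,-0.067,-0.004,0,0,0],[0.0099,-0.0769,-0.004,0,0,0],[0.0112,-0.0868,-0.004,0,0,0],[0.0124,-0.0967,-0.004,0,0,0],[0.0137,-0.1066,-0.004,0,0,0],[0.015,-0.1166,-0.004,0,0,0],[0.0163,-0.1265,-0.004,0,0,0]],
  ],
)

```text
time_s: 4.12
position: [548.5, 66.5, 28.2]
tool_rot: [-3.13, -0.205, -0.002]
force: [-0.1, 6.9, 2.1]
gripper_width: 0.006
grip_force: 3.7
```

```bash
python3 look.py s2 wrist 0 0 512 384
```

```text
4.1167 [548.5  66.5  28.2] [-0.1  6.9  2.1]
tcp rail [-8.73114376e+01 -4.05904508e-02]
```

View pics/s2.png

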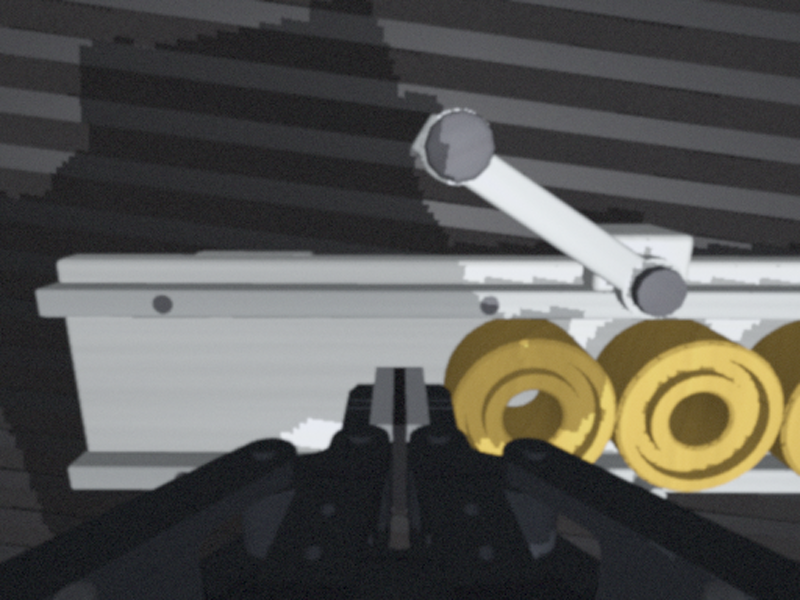

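Fingers push centrally on blank4's rear rim (contact at about (450,420)), and the row is together. Continuing.

Emit:
drive_tool(
  steps=[
    [[0.0013,-0.0099,0,0,0,0],[0.0026,-0.0198,0,0,0,0],[0.0038,-0.0298,0,0,0,0],[0.0051,-0.0397,0,0,0,0],[0.0064,-0.0496,0,0,0,0],[0.0077,-0.0595,0,0,0,0],[0.0089,-0.0694,0,0,0,0],[0.0102,-0.0794,0,0,0,0],[0.0115,-0.0893,0,0,0,0],[0.0128,-0.0992,0,0,0,0],[0.014,-0.1091,0,0,0,0]],
  ],
)

```text
time_s: 5.08
position: [554.0, 23.0, 28.1]
tool_rot: [-3.13, -0.205, -0.002]
force: [-0.2, 6.6, 2.0]
gripper_width: 0.005
grip_force: 3.9
```

```bash
python3 look.py s3 top 180 120 290 200
```

```text
5.0833 [554.   23.   28.1] [-0.2  6.6  2. ]
tcp rail [-43.38609725  -0.12455081]
brass rail x range [-24.65793007 -20.79437456 143.14450604 145.10877121]
```

Emit:
drive_tool(
  steps=[
    [[0.0006,-0.005,0,0,0,0],[0.0013,-0.0099,0,0,0,0],[0.0018,-0.0136,0,0,0,0],[0.0022,-0.0174,0,0,0,0],[0.0027,-0.0211,0,0,0,0],[0.0032,-0.0248,0,0,0,0],[0.0037,-0.0285,0,0,0,0],[0.0041,-0.0322,0,0,0,0],[0.0046,-0.036,0,0,0,0],[0.0048,-0.0372,0,0,0,0]],
  ],
)

```text
time_s: 5.97
position: [555.8, 7.9, 28.1]
tool_rot: [-3.131, -0.204, -0.002]
force: [-1.6, 7.7, 1.9]
gripper_width: -0.002
grip_force: 3.9
```

Emit:
drive_tool(
  steps=[
    [[0.0003,-0.0025,0,0,0,0],[0.0005,-0.0037,0,0,0,0],[0.0006,-0.005,0,0,0,0],[0.0008,-0.0062,0,0,0,0],[0.0008,-0.0062,0,0,0,0]],
  ],
)

```text
time_s: 6.38
position: [556.0, 6.3, 28.1]
tool_rot: [-3.13, -0.205, -0.002]
force: [-1.1, 8.1, 3.4]
gripper_width: 0.001
grip_force: 4.3
```

Emit:
drive_tool(
  steps=[
    [[0.0003,-0.0025,0,0,0,0],[0.0006,-0.005,0,0,0,0],[0.0008,-0.0062,0,0,0,0],[0.0008,-0.0062,0,0,0,0]],
  ],
)

```text
time_s: 6.72
position: [556.1, 6.1, 28.1]
tool_rot: [-3.127, -0.208, -0.001]
force: [-2.0, 12.9, 3.3]
gripper_width: -0.002
grip_force: 6.2
```

```bash
python3 look.py s4 top 195 130 275 190
```

```text
6.7167 [556.1   6.1  28.1] [-2.  12.9  3.3]
tcp rail [-26.35501678  -0.18731566]
brass rail x range [ -7.20282589  -3.33859053 161.18018899 163.16435124]
```

View pics/s4.png

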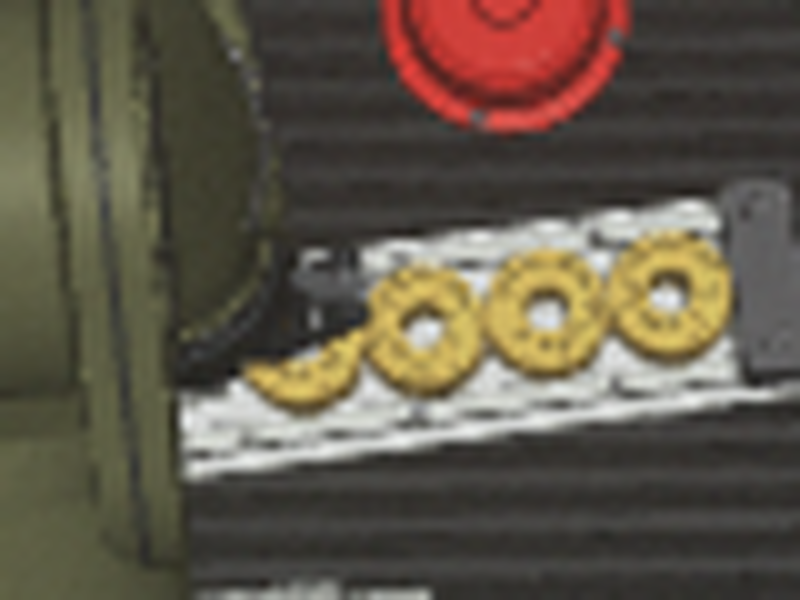

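The row meets the stop: the first blank touches the block at (730,290), the tool has stalled and the force is rising. One more slight press, then back off and lift.

Emit:
drive_tool(
  steps=[
    [[0.0005,-0.0037,0,0,0,0],[0.0008,-0.0062,0,0,0,0],[0.0008,-0.0062,0,0,0,0],[0.0008,-0.0062,0,0,0,0]],
  ],
)

```text
time_s: 7.1
position: [556.2, 5.8, 28.2]
tool_rot: [-3.124, -0.211, -0.001]
force: [-2.0, 15.8, 4.3]
gripper_width: -0.005
grip_force: 8.1
```

Emit:
drive_tool(
  steps=[
    [[-0.006,0.045,0,0,0,0],[-0.013,0.1,0,0,0,0],[-0.013,0.1,0,0,0,0],[-0.013,0.1,0.1,0,0,0],[-0.013,0.1,0.2,0,0,0],[-0.013,0.1,0.25,0,0,0],[-0.013,0.1,0.25,0,0,0],[-0.013,0.1,0.25,0,0,0]],
  ],
)

```text
time_s: 7.77
position: [552.2, 36.3, 129.0]
tool_rot: [3.135, 0.199, 0.004]
force: [0.3, 0.2, -0.2]
gripper_width: 0.001
grip_force: 0.0
```

```bash
python3 - <<'E'
from h import *
r=np.load("rail.npz");th=r["th"];o=r["o"];R=np.array([[np.cos(th),-np.sin(th)],[np.sin(th),np.cos(th)]])
for n,u,v in(("w1",503,152),("s2",459,145)):
    c=np.load(n+".npz");p=ray(c,u/1.5625,v/1.5625,63)[:2];print(n,p,R.T@(p-o))
for n,u,v in(("w1",582,211),("s2",659,291)):
    c=np.load(n+".npz");p=ray(c,u/1.5625,v/1.5625,42)[:2];print("pin",p,R.T@(p-o))
c=np.load("top0.npz")
for u,v in((298,150),(298,190),(320,190)):
    p=ray(c,u/1.5625,v/1.5625,60)[:2];print("mallet",p,R.T@(p-o))
E
python3 look.py w3 wrist 0 0 512 384
```

```text
w1 [618.72170709  63.93088972] [-75.77272695  69.31581215]
s2 [618.66817853  62.86804658] [-74.72538408  69.12720208]
pin [591.15543093   5.32125896] [-21.15633024  34.50148163]
pin [591.43308943   5.78583272] [-21.58170908  34.83610958]
mallet [807.39635525  88.8707966 ] [-76.45200232 259.63044743]
mallet [712.26777611  87.9061193 ] [-87.62462246 165.15531985]
mallet [711.65852385  38.02070319] [-38.22406143 158.19037203]
7.7667 [552.2  36.3 129. ] [ 0.3  0.2 -0.2]
tcp rail [-56.81663771  -0.15977312]
```

View pics/w3.png

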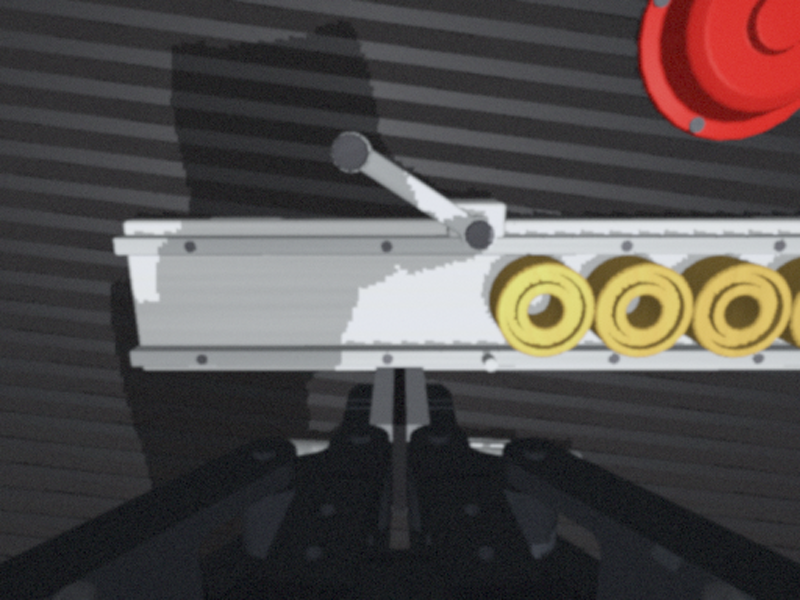

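Row is home. Four blanks touch, the keeper is still open with its post at (350,152) and its pin at (479,235). Moving to the far side of the post.

Emit:
drive_tool(
  steps=[
    [[0.09,0.027,0,0,0,0],[0.18,0.054,0,0,0,0],[0.238,0.0715,0,0,0,0],[0.238,0.0715,0,0,0,0],[0.238,0.0715,-0.08,0,0,0],[0.238,0.0715,-0.15,0,0,0],[0.238,0.0715,-0.19,0,0,0],[0.238,0.0715,-0.207,0,0,0],[0.238,0.0715,-0.207,0,0,0],[0.238,0.0715,-0.207,0,0,0]],
  ],
)

```text
time_s: 8.65
position: [646.1, 65.4, 44.5]
tool_rot: [3.135, 0.2, -0.002]
force: [0.8, 0.6, -0.3]
gripper_width: 0.004
grip_force: 0.0
```

Emit:
drive_tool(
  steps=[
    [[-0.0122,-0.0028,0,0,0,0],[-0.0245,-0.0057,0,0,0,0],[-0.0375,-0.0023,0,0,0,0],[-0.0505,0.0011,0,0,0,0],[-0.065,0.0043,0,0,0,0],[-0.079,0.0075,0,0,0,0],[-0.0905,0.0086,0,0,0,0],[-0.102,0.0096,0,0,0,0],[-0.1144,0.008,0,0,0,0],[-0.1268,0.0064,0,0,0,0]],
  ],
)

```text
time_s: 9.48
position: [595.2, 68.2, 44.8]
tool_rot: [3.135, 0.201, -0.0]
force: [1.4, 0.9, 0.2]
gripper_width: -0.003
grip_force: 0.5
```

Emit:
drive_tool(
  steps=[
    [[-0.0121,-0.0041,0,0,0,0],[-0.0242,-0.0082,0,0,0,0],[-0.035,-0.012,0,0,0,0],[-0.0459,-0.016,0,0,0,0],[-0.0553,-0.021,0,0,0,0],[-0.0648,-0.026,0,0,0,0],[-0.0744,-0.0298,0,0,0,0],[-0.084,-0.0335,0,0,0,0],[-0.084,-0.0335,0,0,0,0]],
  ],
)

```text
time_s: 10.23
position: [561.7, 53.8, 45.0]
tool_rot: [3.134, 0.199, -0.001]
force: [0.9, 0.2, 0.3]
gripper_width: 0.003
grip_force: 0.2
```

```bash
python3 look.py w4 wrist 0 0 512 384
```

```text
10.2333 [561.7  53.8  45. ] [0.9 0.2 0.3]
tcp rail [-72.9690185   11.45986668]
```

View pics/w4.png

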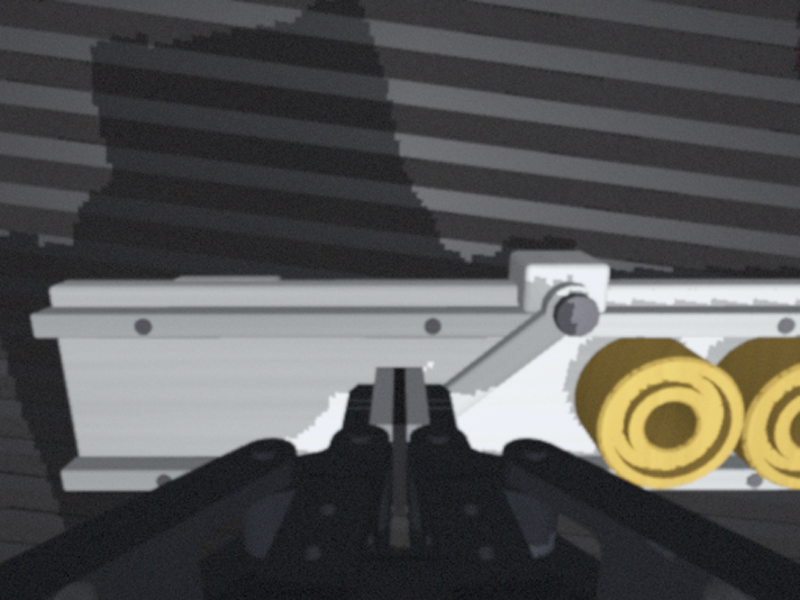

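The bar now points diagonally, from the pin at (575,313) to the post hidden under the fingers: about 0.9 rad. The row is undisturbed. Stepping round behind the post for the +x push.

Emit:
drive_tool(
  steps=[
    [[0.0124,0.0016,0,0,0,0],[0.0124,0.0016,0,0,0,0],[0.0028,0.076,0,0,0,0],[0.0028,0.076,0,0,0,0],[-0.0591,0.068,0,0,0,0],[-0.0591,0.068,0,0,0,0],[-0.0591,0.068,0,0,0,0]],
  ],
)

```text
time_s: 10.87
position: [536.9, 82.7, 44.7]
tool_rot: [-3.135, -0.203, 0.005]
force: [0.6, 0.0, -0.4]
gripper_width: -0.001
grip_force: 0.0
```

Emit:
drive_tool(
  steps=[
    [[0.0019,-0.0149,0,0,0,0],[0.0038,-0.0298,0,0,0,0],[-0.003,-0.0425,0,0,0,0],[-0.0097,-0.055,0,0,0,0],[-0.0165,-0.0677,0,0,0,0],[-0.0213,-0.0826,0,0,0,0],[-0.0262,-0.0975,0,0,0,0],[-0.031,-0.1124,0,0,0,0],[-0.0317,-0.125,0,0,0,0],[-0.0323,-0.1375,0,0,0,0],[-0.0329,-0.148,0,0,0,0],[-0.0329,-0.148,0,0,0,0]],
  ],
)

```text
time_s: 11.87
position: [526.1, 21.1, 45.0]
tool_rot: [3.134, 0.197, 0.002]
force: [0.0, -0.6, 0.7]
gripper_width: 0.001
grip_force: 0.0
```

```bash
python3 look.py w5 wrist 0 0 512 384
```

```text
11.8667 [526.1  21.1  45. ] [ 0.  -0.6  0.7]
tcp rail [-45.06996095 -28.0331726 ]
```

View pics/w5.png

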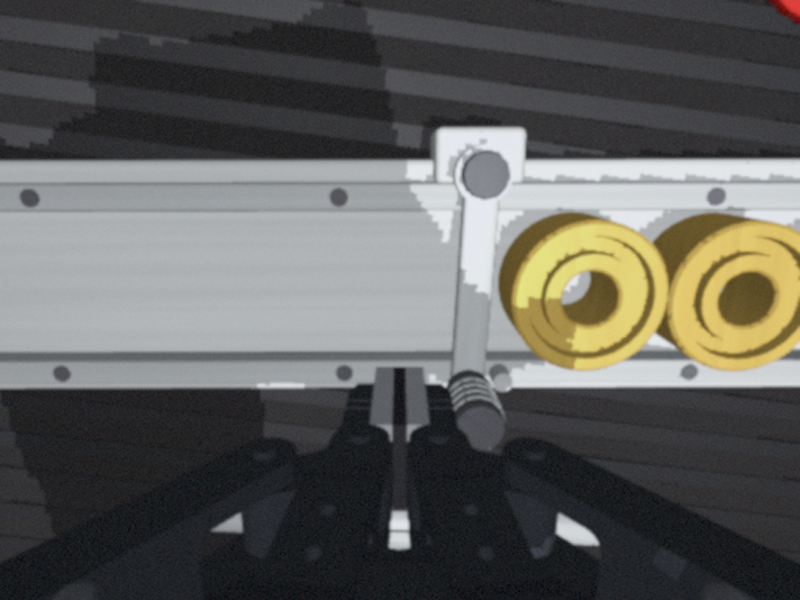

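Nearly closed: the bar runs from (485,175) to (468,370), about 0.09 rad from straight across. Creeping to the limit.

Emit:
drive_tool(
  steps=[
    [[0.001,-0.0074,0,0,0,0],[0.0019,-0.0149,0,0,0,0],[0.0024,-0.0186,0,0,0,0],[0.0024,-0.0186,0,0,0,0],[0.0024,-0.0186,0,0,0,0]],
  ],
)

```text
time_s: 12.33
position: [526.6, 17.9, 45.0]
tool_rot: [-3.132, -0.204, -0.001]
force: [-0.9, 4.5, 0.8]
gripper_width: 0.001
grip_force: 2.5
```

Emit:
drive_tool(
  steps=[
    [[0.0008,-0.0062,0,0,0,0],[0.001,-0.0074,0,0,0,0],[0.001,-0.0074,0,0,0,0],[0.001,-0.0074,0,0,0,0]],
  ],
)

```text
time_s: 12.67
position: [526.7, 17.6, 45.0]
tool_rot: [-3.129, -0.208, -0.001]
force: [-2.5, 10.0, 1.6]
gripper_width: -0.0
grip_force: 5.1
```

Firm at the limit (10 N, stalled). Back off, lift and check.

Emit:
drive_tool(
  steps=[
    [[-0.006,0.045,0,0,0,0],[-0.01,0.08,0,0,0,0],[-0.01,0.08,0,0,0,0],[-0.01,0.08,0.1,0,0,0],[-0.01,0.08,0.2,0,0,0],[-0.01,0.08,0.3,0,0,0],[-0.01,0.08,0.3,0,0,0],[-0.01,0.08,0.3,0,0,0]],
  ],
)

```text
time_s: 13.33
position: [524.8, 43.3, 167.3]
tool_rot: [3.135, 0.198, 0.009]
force: [0.3, -0.0, -0.7]
gripper_width: 0.002
grip_force: 0.0
```

```bash
python3 look.py w6 wrist 0 0 512 384
```

```text
13.3333 [524.8  43.3 167.3] [ 0.3 -0.  -0.7]
tcp rail [-67.31148967 -26.47599194]
```

View pics/w6.png

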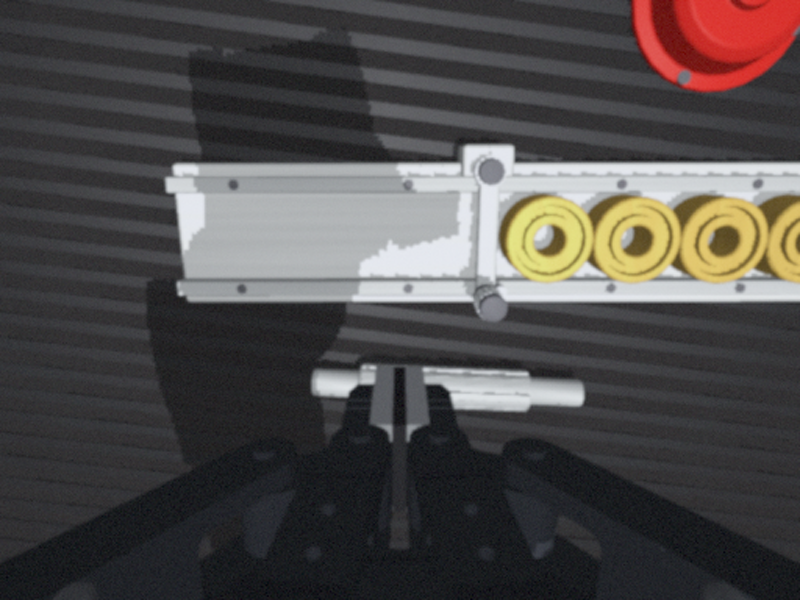

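The keeper lies straight across, from (489,171) to (490,305), behind a closed row. The shaft and cover are untouched. Handing in.

```bash
python3 - <<'E'
from h import *
from workcell import manip
r=np.load("rail.npz");th=r["th"];R=np.array([[np.cos(th),-np.sin(th)],[np.sin(th),np.cos(th)]])
c=np.load("w6.npz")
d=R.T@(ray(c,490.5/1.5625,305/1.5625,63)-ray(c,489.5/1.5625,171/1.5625,42))[:2]
a=np.arctan2(-d[0],-d[1]);print(d,a)
if abs(a)<.06: print(manip.finish_job())
E
```

```text
[ -0.3611582 -62.2890554] 0.005798035467399043
the job is handed in; nothing more can be done
None
```

The job is handed in at about 13 s of the 58 s allowed: the row of four blanks is against the end stop with no visible gaps, and the keeper is closed behind it at about 0.006 rad (limit 0.06). The mallet, shaft and cover were not touched; no verdict came back from the judge.

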